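# Pour boluses from a scoop into a shallow scale dish and stow the scoop in its foam

### The arm

A 6-joint arm with a two-finger parallel gripper is mounted at the origin on the work surface. World frame = base frame: x ahead of the robot, y to its left, z up, the work surface at z = 0. Lengths are in mm, angles in rad, forces in N, time in s.
With the tool pointing down it reaches from about 350 to 725 mm from the base axis. Payload 4.3 kg.
Tool frame: the origin (TCP) lies on the centre line of the jaws, within the pads' length; the fingertips stand 17 mm ahead of it and the grasp point (between the pads) lies 2 mm behind it; z points along the fingers, y is the line along which they close (so a half turn about z gives the same grasp; the last joint's range is limited). The gripper opens to 85 mm and grips with 20 to 120 N. Pads are 22 mm wide; open, the fingers measure 114 mm over their backs; the gripper's body (76 mm by 85 mm) begins 54 mm behind the grasp point. The pads swing forward as they close: fully open they stand 13 mm farther back than shut.
Start: joints at [-1.274, 0.377, 0.081, 1.274, 0, 1.46], TCP at [227.526, -528.107, 248.329] pointing down, gripper open.
Joint ranges: [-2.72, 2.72], [-0.84, 1.66], [-1.02, 1.22], [-1.77, 2.12], [-1.37, 1.28], [-3.14, 3.14]. Speed limits (rad/s): [2.57, 2.57, 3.14, 3.14, 3.14, 3.14].

### API

Orientations are given as [roll, pitch, yaw] about the fixed x, y, z axes, in that order (R = Rz(yaw) Ry(pitch) Rx(roll)).
In Python, from station import ctrl, imaging gives the robot as it stands.
- The arm moves only by the shell command python3 -m crank 'ROWS' [FORCE]. ROWS is JSON, a list of rows, each an object of numbers: "tx", "ty", "tz": the shift along the world's x, y, z in mm; "wx", "wy", "wz": the turn, a rotation vector about the world's x, y, z in rad; "jaw": the opening, from 0 (shut) to 1 (fully open). In form: [{"tx": .., "ty": .., "tz": .., "wx": .., "wy": .., "wz": .., "jaw": ..}, ...]. A call has 1 to 8 rows; each row is the pose to reach, as a shift and turn from the pose commanded when the call began; what a row does not reach only later rows make up. A row lasts 1/12 s, in which the tool goes at most 41.7 mm and 7.16 degrees, less where a joint would pass 70% of its speed; a pose out of reach is approached as far as the arm can. A call with a gripper value outside its range is refused whole. The fingers move at their own pace and stop on an object; FORCE is the grip in N (left out, the last holds). Time passes only in rows, so rows that repeat a pose let the fingers close. It gives the time, the measured TCP pose, the force, the opening and the grip force at its end, in the units of the state.
- ctrl.get_obs(): the state, without advancing time (a new reading comes with each control period).
- imaging.get_image(name): name is "scene" or "side" or "wrist"; returns a dict with "color" (400x640x3 uint8, blue, green, red), "vertical_fov" (degrees; the focal length in pixels is half the picture's height over the tangent of half this angle, whatever the lens; pixels are square), "cx", "cy" (the principal point, pixels), "eye" and "orientation" of the camera in the world. Camera axes: x right, y up, looking along -z (the intrinsics and any distortion apply to the point x, -y, -z); pixel columns grow to the right and rows downward; lengths in mm; the calibration is good to about 2 mm. A picture is of the moment at which its call begins. There is no depth.
- ctrl.hand_in(): hands the job in; it is judged then, once.
Trained networks look in a picture, given as the dict that the camera call returned (one of the last four; its "shot" number tells which), for a name from the list of things; names that differ only in an ending like _2 or _b are one class to them, and where a whole thing is asked for, a point or a joint stands for the part that bears it (a point fixed in the world has none). Each returns a list of dicts, best first, with "conf" (0 to 1); they miss things now and then, are a little off and sometimes report something else, mostly with a low value. They report only what shows in the picture. A call takes as long as a camera call. They do not tell look-alikes from the thing itself.
- imaging.recognise(target, picture): "location" ([x, y, z] in mm, in world coordinates, good to about 4 mm: the middle of the surface that is visible of it).
- imaging.pinpoint(target, picture): "location" ([x, y, z] in mm, in world coordinates, good to about 4 mm: a listed point, or the origin of a listed thing).
The state is a dict: "time_s": time; "qpos": joint angles; "joint_velocities": joint speeds; "joint_efforts": joint torques, N m; "position": TCP position; "tool_rot": TCP orientation; "contact_force": force on the tool from outside, world axes, zero at the start; "ft_torque": the same for the moment, N m; "finger_gap": finger opening in mm; "gripper_force": force on a finger pad.
Only numpy, scipy, OpenCV 4.12 (cv2) and the standard library are available. Lean on these libraries where they do the work, as an engineer would, in place of code of your own. Each camera call takes 0.05 s, during which the arm holds its last target. There are 200 camera calls.

### The job

Pick up the loaded blue scoop by its orange handle and, with all five yellow boluses still in it, bring its lip down inside the shallow steel dish of the scale to a centimetre or two above the dish's floor; only then tip it slowly until all five lie in the dish, spilling none and never leaning on the dish so hard that its sprung pan bottoms out. Then press the empty scoop, the right way round, fully home and level into the snug foam cutout of the red case, firmly but without forcing it, and let go. Leave the carton, bottle and jar where they are.

Things in the scene. Friction and masses are not known exactly. Their poses are not given: they have to be found in the camera images.
- scoop: Loose blue scoop, 160 g, 130 mm long, 56 wide, walls 30 high, open on top and at the spout. Origin under mid length; x runs from spout (lip, x = -65) to closed back (+65), z up. Flat foot (z = 0) from x = -15 to +65; ahead of it the floor ramps up 15 degrees to the lip, so tipped up to 14 degrees it keeps the balls; most run out between 16 and 30 degrees, at 45 all.
- scoop_grip (a point): Centre of the scoop's orange handle fin, 77 mm above the foot at x = +10: fin 36 mm long (x), 14 mm thick (y), from 55 to 99 mm above the foot, standing on a bridge across the scoop. Pinch it across y from above. Axes as the scoop's.
- foot (a point): Centre of the underside of the scoop's flat foot (80 x 56 mm), at x = +25, z = 0 in the scoop's frame. Axes as the scoop's.
- lip (a point): Middle of the lower edge of the pouring lip, at x = -65, z = +13 in the scoop's frame; lip 56 mm wide outside, 50 mm inside. Axes as the scoop's.
- bolus0_center (a point): Centre of yellow ball-shaped bolus 1 of 5, diameter 20 mm, 12 g; it starts in the scoop and rolls.
- bolus1_center (a point): Centre of yellow ball-shaped bolus 2 of 5, diameter 20 mm, 12 g; it starts in the scoop and rolls.
- bolus2_center (a point): Centre of yellow ball-shaped bolus 3 of 5, diameter 20 mm, 12 g; it starts in the scoop and rolls.
- bolus3_center (a point): Centre of yellow ball-shaped bolus 4 of 5, diameter 20 mm, 12 g; it starts in the scoop and rolls.
- bolus4_center (a point): Centre of yellow ball-shaped bolus 5 of 5, diameter 20 mm, 12 g; it starts in the scoop and rolls.
- scale: Fixed white bench scale, 170 x 150 mm, 30 mm high, carrying the dish at its centre. Origin under its centre.
- dish (a point): Middle of the inner floor of the round shallow steel dish, 45 mm above the table. Flat floor to about 37 mm radius, then sloping up to a rim of 72 mm radius, 12 mm higher than the floor. The dish is the pan of the scale: it moves straight down on a spring when leaned on.
- pan (a joint): How far the dish is pushed down, m: 0 at rest, 0.008 bottomed out. It starts to sink at about 2 N and is down at about 10 N.
- case: Fixed red case, 200 x 126 mm, 30 high, with dark foam, top at 26. Origin under its centre. Cutout 136 (x) x 66 mm (y), 16 deep, centred, takes the scoop with spout to the case's -x (scoop's x along case's x). Foam cheeks narrow it to 51 mm beside the foot; they meet the foot 11 mm above the cutout's floor and must be pushed apart with some 8 to 20 N.
- nest (a point): Where the centre of the scoop's foot (point foot) comes when it is fully home: on the cutout's foam floor, 10 mm above the table, at x = +25 in the case's frame. Axes as the case's.
- foam_floor: Dark foam floor of the cutout, 134 x 64 mm, origin at the middle of its upper face, 10 mm above the table at rest. It yields about 1 mm per 3 N and is at its limit 6 mm down, at about 20 N.
- carton: Loose white and red medicine carton, 45 x 100 x 30 mm, a bystander. Origin under its centre.
- bottle: Loose green bottle, 50 mm diameter, 130 mm high, a bystander. Origin under its centre.
- jar: Loose brown jar with a white cap, 54 mm diameter, 75 mm high, a bystander. Origin under its centre.
Not all that is in view belongs to the job. Of the things that look like the case, the larger one is meant. Of the things shaped like the scoop, the blue one is meant.

How it is judged (in metres and radians):
On the way, in this order (a step that is already met when the one before it is completed fails the run):
1. the lip is inside the dish, less than 25 mm above its floor, with all five boluses still in the scoop (z of lip in the frame of dish below 0.025 m and horizontal distance between lip and dish below 0.06 m and x of each of bolus0_center, bolus1_center, bolus2_center, bolus3_center, bolus4_center in the frame of scoop above -0.066 m and distance between each of bolus0_center, bolus1_center, bolus2_center, bolus3_center, bolus4_center and foot below 0.1 m), for 0.1 s.
2. all five boluses lie in the dish (horizontal distance between each of bolus0_center, bolus1_center, bolus2_center, bolus3_center, bolus4_center and dish below 0.065 m and z of bolus0_center in the frame of dish between 0 and 0.035 m and z of bolus1_center in the frame of dish between 0 and 0.035 m and z of bolus2_center in the frame of dish between 0 and 0.035 m and z of bolus3_center in the frame of dish between 0 and 0.035 m and z of bolus4_center in the frame of dish between 0 and 0.035 m), for 0.2 s.
At the end, for the whole second after the job is handed in: All five boluses rest in the dish (within 65 mm of its middle, centres under 35 mm above its floor); the scoop sits level and at rest in the cutout, right way round: foot under 3 mm above the cutout's floor, within 9 mm and 0.12 rad of its place (all of step 2 and z of foot in the frame of nest below 0.003 m and horizontal distance between foot and nest below 0.009 m and angle between the x axis of scoop and the x axis of case, either way round below 0.12 rad and angle between scoop's own z axis and vertical below 0.06 rad and linear speed of scoop below 0.02 m/s and linear speed of each of bolus0, bolus1, bolus2, bolus3, bolus4 below 0.03 m/s); the robot touches nothing.
It fails at once if a bolus is out past the lip while still more than 45 mm above the dish's floor ((x of bolus0_center in the frame of scoop below -0.068 m and z of bolus0_center in the frame of dish above 0.045 m) or (x of bolus1_center in the frame of scoop below -0.068 m and z of bolus1_center in the frame of dish above 0.045 m) or (x of bolus2_center in the frame of scoop below -0.068 m and z of bolus2_center in the frame of dish above 0.045 m) or (x of bolus3_center in the frame of scoop below -0.068 m and z of bolus3_center in the frame of dish above 0.045 m) or (x of bolus4_center in the frame of scoop below -0.068 m and z of bolus4_center in the frame of dish above 0.045 m)).
It fails at once if a bolus is spilled beside scoop and dish ((height (world z) of bolus0_center below 0.045 m and distance between bolus0_center and foot above 0.11 m and horizontal distance between bolus0_center and dish above 0.075 m) or (height (world z) of bolus1_center below 0.045 m and distance between bolus1_center and foot above 0.11 m and horizontal distance between bolus1_center and dish above 0.075 m) or (height (world z) of bolus2_center below 0.045 m and distance between bolus2_center and foot above 0.11 m and horizontal distance between bolus2_center and dish above 0.075 m) or (height (world z) of bolus3_center below 0.045 m and distance between bolus3_center and foot above 0.11 m and horizontal distance between bolus3_center and dish above 0.075 m) or (height (world z) of bolus4_center below 0.045 m and distance between bolus4_center and foot above 0.11 m and horizontal distance between bolus4_center and dish above 0.075 m)).
It fails at once if the dish is pushed down until the scale's pan bottoms out (more than 7 mm) (value of joint pan above 0.007 m).
It fails at once if the scoop is forced down on the foam floor of the cutout with more than 35 N (contact force between scoop and foam_floor above 35 N).
It fails at once if the carton, bottle or jar is moved more than 30 mm or knocked over (distance of any of carton, bottle, jar from where it was at the start of the episode above 0.03 m or angle between any of carton, bottle, jar's own z axis and vertical above 0.5 rad).
It also fails if it takes over 61 s, if anything falls off the work surface, if the arm or the gripper's body presses on something with over 40 N, if the wrist force passes 120 N, or if a joint passes its speed limit or range.

## Working session

There is one attempt and no reset: what is moved stays moved. The work goes in short steps, Python scripts to look and compute and a shell command to move; the robot and the scene stay as the last step left them, time stands still between calls to the robot, and variables do not carry over. Pictures are saved under pics/ and viewed, at most 10 in all, crops included, and the job is handed in when it is done.

```bash
mkdir -p pics; ls; cat > h.py <<'E'
from station import ctrl, imaging
import numpy as np, cv2
def find(cam, names):
    p=imaging.get_image(cam)
    for n in names:
        for d in imaging.pinpoint(n,p)[:4]:
            print(cam,n,round(d['conf'],2),np.round(d['location'],0))
    return p
E
python3 - <<'E'
from h import *
ims=[]
for c in ("scene","side"):
    p=find(c,["scoop","scoop_grip","lip","dish","scale","case","nest","carton","bottle","jar"])
    ims.append(p['color'])
    print(p['eye'],p['orientation'],p['vertical_fov'],p['cx'],p['cy'],[k for k in p])
cv2.imwrite('pics/a.png',ims[0]);cv2.imwrite('pics/b.png',ims[1])
print(ctrl.get_obs())
E
```

```text
pics
scene scoop 0.76 [557.  -1.  -4.]
scene scoop 0.71 [312. 227.   5.]
scene scoop_grip 0.66 [318. 222.  77.]
scene scoop_grip 0.65 [563.  -8.  78.]
scene lip 0.82 [282. 288.  11.]
scene lip 0.65 [492.  10.  12.]
scene lip 0.35 [547. 258.   1.]
scene dish 0.9 [ 498. -255.   43.]
scene scale 0.74 [ 503. -257.   -1.]
scene case 0.92 [770. 296.   4.]
scene case 0.88 [547. 256.   2.]
scene nest 0.8 [785. 288.   8.]
scene nest 0.68 [572. 254.  10.]
scene carton 0.85 [379.  -5.  -1.]
scene carton 0.69 [492.  12.  14.]
scene bottle 0.97 [787. 112.   2.]
scene bottle 0.31 [555.  -0.  -2.]
scene bottle 0.26 [492.  12.  12.]
scene jar 0.56 [764. -72.   0.]
[1387.21114113 -246.77318185  688.71955075] [ 0.95505668 -0.0105393   1.29944811] 46.763805562762556 320.532490219656 197.67553835585616 ['color', 'vertical_fov', 'cx', 'cy', 'eye', 'orientation', 'shot']
side scoop 0.97 [309. 228.  -3.]
side scoop 0.83 [553.  -4.  -0.]
side scoop_grip 0.82 [568.  -6.  80.]
side scoop_grip 0.76 [317. 219.  75.]
side lip 0.8 [276. 286.  13.]
side lip 0.79 [494.  14.  15.]
side lip 0.65 [565.  -7.  77.]
side
[... 571 characters left out ...]
': 1.1, 'qpos': array([-1.27427274e+00,  3.77296427e-01,  8.09971440e-02,  1.27437839e+00,
        1.85648242e-05,  1.46050168e+00]), 'joint_velocities': array([-0.00095756, -0.00011551,  0.00012926, -0.00192957, -0.00079443,
        0.00199435]), 'joint_efforts': array([ 1.41561439e-03, -4.63528168e+01,  2.70161712e+01,  3.05381463e-04,
       -2.41589096e-04, -2.23409302e-06]), 'position': array([ 227.54748995, -528.10698734,  248.33030005]), 'tool_rot': array([ 3.14147268e+00, -5.39190692e-06,  4.06818233e-01]), 'contact_force': array([ 0.09810069, -0.96730503,  0.06828399]), 'ft_torque': array([-0.00437464,  0.01702988,  0.01371702]), 'gripper_force': 0.0, 'finger_gap': 85.3677599915391}
```

View pictures.

View pics/a.png

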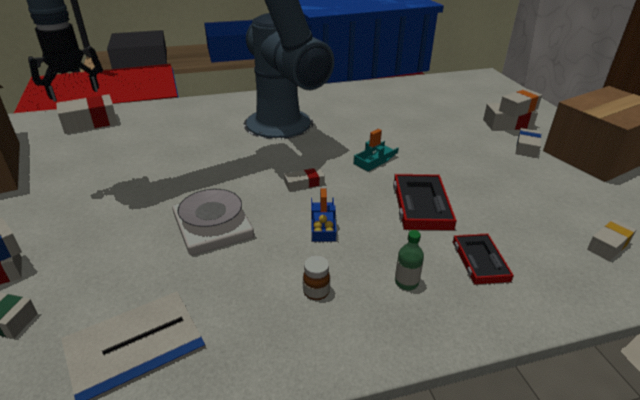

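View pics/b.png

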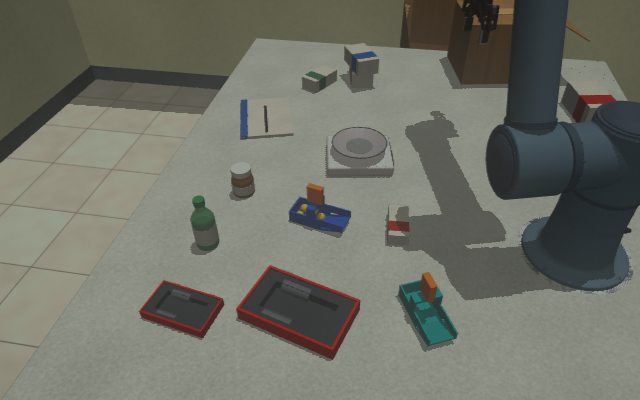

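Blue scoop (scene px 322,220) has its balls at the +x end and its lip towards the robot. The larger case is at scene px 424,200, and teal scoop and small case are decoys. I'll approach above the scoop at tool yaw of about 2.89.

```bash
R='{"tx":338,"ty":521,"tz":-20,"wz":2.48,"jaw":1}'; 
python3 -m crank '[{"tx":338,"ty":521,"tz":-20,"wz":2.48,"jaw":1},{"tx":338,"ty":521,"tz":-20,"wz":2.48,"jaw":1},{"tx":338,"ty":521,"tz":-20,"wz":2.48,"jaw":1},{"tx":338,"ty":521,"tz":-20,"wz":2.48,"jaw":1},{"tx":338,"ty":521,"tz":-20,"wz":2.48,"jaw":1},{"tx":338,"ty":521,"tz":-20,"wz":2.48,"jaw":1},{"tx":338,"ty":521,"tz":-20,"wz":2.48,"jaw":1},{"tx":338,"ty":521,"tz":-20,"wz":2.48,"jaw":1}]'
```

```text
schema error: expected keys tx, ty, tz, wx, wy, wz, jaw
```

```bash
cat >> h.py <<'E'
from scipy.spatial.transform import Rotation as Ro
def onplane(p,uv,z):
    f=p['color'].shape[0]/2/np.tan(np.radians(p['vertical_fov'])/2)
    uv=np.atleast_2d(uv).astype(float)
    d=np.c_[(uv[:,0]-p['cx'])/f,-(uv[:,1]-p['cy'])/f,-np.ones(len(uv))]@Ro.from_euler('xyz',p['orientation']).as_matrix().T
    e=np.array(p['eye']); return e+d*((z-e[2])/d[:,2])[:,None]
E
python3 - <<'E'
from h import *
A=dict(color=cv2.imread('pics/a.png'),eye=[1387.21,-246.77,688.72],orientation=[.95505668,-.0105393,1.29944811],vertical_fov=46.7638,cx=320.53,cy=197.68)
B=dict(color=cv2.imread('pics/b.png'),eye=[393.59,807.01,776.37],orientation=[.85461483,.00729677,-2.96579803],vertical_fov=44.5035,cx=324.68,cy=201.48)
for p,box in((A,(385,165,465,235)),(B,(230,255,370,365))):
    im=p['color'].astype(int);m=((im[...,2]>60)&(im[...,2]>2*im[...,1])&(im[...,2]>2*im[...,0])).astype(np.uint8)
    k=np.zeros_like(m);x0,y0,x1,y1=box;k[y0:y1,x0:x1]=m[y0:y1,x0:x1]
    v,u=np.nonzero(k)
    # upper rim plane; keep all pixels -> outline includes sides, so report rect of inner (hole) too
    cs,h=cv2.findContours(k,cv2.RETR_CCOMP,cv2.CHAIN_APPROX_NONE)
    for c in cs:
        if len(c)>40:
            w=onplane(p,c[:,0,:],30)[:,:2].astype(np.float32); print(cv2.minAreaRect(w))
E
```

```text
((563.8819580078125, 253.23724365234375), (120.47309112548828, 231.3631591796875), 73.87762451171875)
((547.1903686523438, 259.5119323730469), (112.22673034667969, 191.57028198242188), 73.9352798461914)
((547.8081665039062, 266.98431396484375), (133.91265869140625, 200.67845153808594), 73.8486099243164)
((546.4649047851562, 259.8804016113281), (113.67378234863281, 192.44284057617188), 73.67362976074219)
```

```bash
python3 -m crank '[{"tx":338,"ty":521,"tz":-20,"wx":0,"wy":0,"wz":2.48,"jaw":1},{"tx":338,"ty":521,"tz":-20,"wx":0,"wy":0,"wz":2.48,"jaw":1},{"tx":338,"ty":521,"tz":-20,"wx":0,"wy":0,"wz":2.48,"jaw":1},{"tx":338,"ty":521,"tz":-20,"wx":0,"wy":0,"wz":2.48,"jaw":1},{"tx":338,"ty":521,"tz":-20,"wx":0,"wy":0,"wz":2.48,"jaw":1},{"tx":338,"ty":521,"tz":-20,"wx":0,"wy":0,"wz":2.48,"jaw":1},{"tx":338,"ty":521,"tz":-20,"wx":0,"wy":0,"wz":2.48,"jaw":1},{"tx":338,"ty":521,"tz":-20,"wx":0,"wy":0,"wz":2.48,"jaw":1}]'
```

```text
time_s: 1.77
position: [409.6, -246.8, 237.8]
tool_rot: [3.141, 0.0, 1.413]
contact_force: [0.4, -0.6, -0.2]
finger_gap: 85.7
gripper_force: 0.0
```

```bash
python3 -m crank '[{"tx":155,"ty":240,"tz":0,"wx":0,"wy":0,"wz":1.47,"jaw":1},{"tx":155,"ty":240,"tz":0,"wx":0,"wy":0,"wz":1.47,"jaw":1},{"tx":155,"ty":240,"tz":0,"wx":0,"wy":0,"wz":1.47,"jaw":1},{"tx":155,"ty":240,"tz":0,"wx":0,"wy":0,"wz":1.47,"jaw":1},{"tx":155,"ty":240,"tz":0,"wx":0,"wy":0,"wz":1.47,"jaw":1},{"tx":155,"ty":240,"tz":0,"wx":0,"wy":0,"wz":1.47,"jaw":1},{"tx":155,"ty":240,"tz":0,"wx":0,"wy":0,"wz":1.47,"jaw":1},{"tx":155,"ty":240,"tz":0,"wx":0,"wy":0,"wz":1.47,"jaw":1}]' && python3 -m crank '[{"tx":0,"ty":0,"tz":0,"wx":0,"wy":0,"wz":0.48,"jaw":1},{"tx":0,"ty":0,"tz":0,"wx":0,"wy":0,"wz":0.48,"jaw":1},{"tx":0,"ty":0,"tz":0,"wx":0,"wy":0,"wz":0.48,"jaw":1},{"tx":0,"ty":0,"tz":0,"wx":0,"wy":0,"wz":0.48,"jaw":1},{"tx":0,"ty":0,"tz":0,"wx":0,"wy":0,"wz":0.48,"jaw":1}]'
python3 - <<'E'
from h import *
p=find("wrist",["scoop","scoop_grip","lip","foot"])
cv2.imwrite('pics/c.png',p['color']);print(p['eye'],p['orientation'],p['vertical_fov'],p['cx'],p['cy'])
im=p['color'].astype(int)
m=((im[...,2]>90)&(im[...,2]-im[...,0]>70)&(im[...,2]>1.4*im[...,1])&(im[...,1]>1.5*im[...,0])).astype(np.uint8)
n,l,s,c=cv2.connectedComponentsWithStats(m)
for i in range(1,n):
    if s[i,4]>300:
        w=onplane(p,np.argwhere(l==i)[:,::-1],99)[:,:2].astype(np.float32); print(s[i],cv2.minAreaRect(w))
E
```

```text
time_s: 2.43
position: [566.7, -3.2, 237.3]
tool_rot: [3.138, 0.0, 2.42]
contact_force: [0.8, -0.2, -0.6]
finger_gap: 85.6
gripper_force: 0.0
time_s: 2.85
position: [563.9, -8.5, 237.6]
tool_rot: [3.141, -0.0, 2.889]
contact_force: [0.2, -0.9, 0.4]
finger_gap: 85.4
gripper_force: 0.0
wrist scoop 0.69 [556.  -5.  -4.]
wrist scoop_grip 0.81 [567.  -3.  77.]
wrist lip 0.69 [544. 261.  -1.]
wrist lip 0.64 [492.  15.  13.]
wrist foot 0.71 [581.  -8.  -5.]
wrist foot 0.62 [541. 261.   7.]
wrist foot 0.21 [556.  -6.  -1.]
[491.34017571   9.75128951 363.27691845] [-2.96723728e-01  3.32432920e-04  1.31782106e+00] 58.32960108191403 318.0730180237215 198.25275011921363
[314 168  18  45 741] ((564.3285522460938, -5.650896072387695), (13.23041820526123, 34.998077392578125), 75.51118469238281)
```

View pics/c.png

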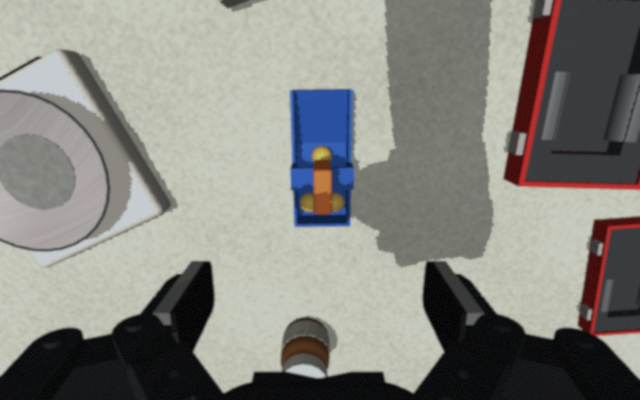

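Scoop seen from above (px 322,158): spout away from the closed wall, balls mid/back. The fin is at (564.3, -5.7), yaw -0.253, which matches the tool. Descending.

```bash
python3 -m crank '[{"tx":0.4,"ty":2.8,"tz":-40,"wx":0,"wy":0,"wz":0,"jaw":1},{"tx":0.4,"ty":2.8,"tz":-80,"wx":0,"wy":0,"wz":0,"jaw":1},{"tx":0.4,"ty":2.8,"tz":-110,"wx":0,"wy":0,"wz":0,"jaw":1},{"tx":0.4,"ty":2.8,"tz":-140,"wx":0,"wy":0,"wz":0,"jaw":0.7},{"tx":0.4,"ty":2.8,"tz":-159,"wx":0,"wy":0,"wz":0,"jaw":0.5},{"tx":0.4,"ty":2.8,"tz":-159,"wx":0,"wy":0,"wz":0,"jaw":0.4},{"tx":0.4,"ty":2.8,"tz":-159,"wx":0,"wy":0,"wz":0,"jaw":0.3}]' 30
python3 -m crank '[{"tx":0,"ty":0,"tz":0,"wx":0,"wy":0,"wz":0,"jaw":0.2},{"tx":0,"ty":0,"tz":0,"wx":0,"wy":0,"wz":0,"jaw":0.15},{"tx":0,"ty":0,"tz":0,"wx":0,"wy":0,"wz":0,"jaw":0.1},{"tx":0,"ty":0,"tz":0,"wx":0,"wy":0,"wz":0,"jaw":0.05},{"tx":0,"ty":0,"tz":0,"wx":0,"wy":0,"wz":0,"jaw":0},{"tx":0,"ty":0,"tz":0,"wx":0,"wy":0,"wz":0,"jaw":0},{"tx":0,"ty":0,"tz":0,"wx":0,"wy":0,"wz":0,"jaw":0}]'
```

```text
time_s: 3.68
position: [563.2, -5.7, 77.9]
tool_rot: [-3.141, -0.003, 2.886]
contact_force: [-0.5, 0.4, 0.5]
finger_gap: 39.0
gripper_force: 0.0
time_s: 4.27
position: [566.0, -6.0, 80.7]
tool_rot: [3.141, 0.004, 2.887]
contact_force: [-0.7, 1.7, 5.5]
finger_gap: 13.7
gripper_force: 30.9
```

```bash
python3 -m crank '[{"tx":0,"ty":0,"tz":1,"wx":0,"wy":0,"wz":0,"jaw":0},{"tx":0,"ty":0,"tz":2,"wx":0,"wy":0,"wz":0,"jaw":0},{"tx":0,"ty":0,"tz":2,"wx":0,"wy":0,"wz":0,"jaw":0},{"tx":0,"ty":0,"tz":2,"wx":0,"wy":0,"wz":0,"jaw":0}]' 90
python3 -m crank '[{"tx":0,"ty":0,"tz":3,"wx":0,"wy":0,"wz":0,"jaw":0},{"tx":0,"ty":0,"tz":8,"wx":0,"wy":0,"wz":0,"jaw":0},{"tx":0,"ty":0,"tz":15,"wx":0,"wy":0,"wz":0,"jaw":0},{"tx":0,"ty":0,"tz":23,"wx":0,"wy":0,"wz":0,"jaw":0},{"tx":0,"ty":0,"tz":30,"wx":0,"wy":0,"wz":0,"jaw":0},{"tx":0,"ty":0,"tz":35,"wx":0,"wy":0,"wz":0,"jaw":0},{"tx":0,"ty":0,"tz":37,"wx":0,"wy":0,"wz":0,"jaw":0},{"tx":0,"ty":0,"tz":37,"wx":0,"wy":0,"wz":0,"jaw":0}]'
python3 - <<'E'
from h import *
p=find("side",["scoop","scoop_grip","lip","foot","bolus0_center"])
cv2.imwrite('pics/d.png',cv2.resize(p['color'][140:260,230:430],None,fx=4,fy=4,interpolation=cv2.INTER_CUBIC))
E
```

```text
time_s: 4.6
position: [564.2, -5.8, 80.9]
tool_rot: [3.141, 0.0, 2.887]
contact_force: [-1.9, -0.5, 4.6]
finger_gap: 12.7
gripper_force: 88.6
time_s: 5.27
position: [564.9, -5.9, 118.5]
tool_rot: [3.141, 0.002, 2.887]
contact_force: [-1.3, -0.3, -1.8]
finger_gap: 13.1
gripper_force: 87.8
side scoop 0.92 [554.  -3.  39.]
side scoop 0.9 [310. 224.  -4.]
side scoop_grip 0.93 [562.  -5. 115.]
side scoop_grip 0.82 [316. 217.  73.]
side lip 0.79 [490.  15.  52.]
side lip 0.5 [568. 253.   7.]
side foot 0.94 [323. 207.   3.]
side foot 0.67 [583. -11.  38.]
side foot 0.42 [ 495. -255.   44.]
side bolus0_center 0.55 [603.  -4.  47.]
```

View pics/d.png

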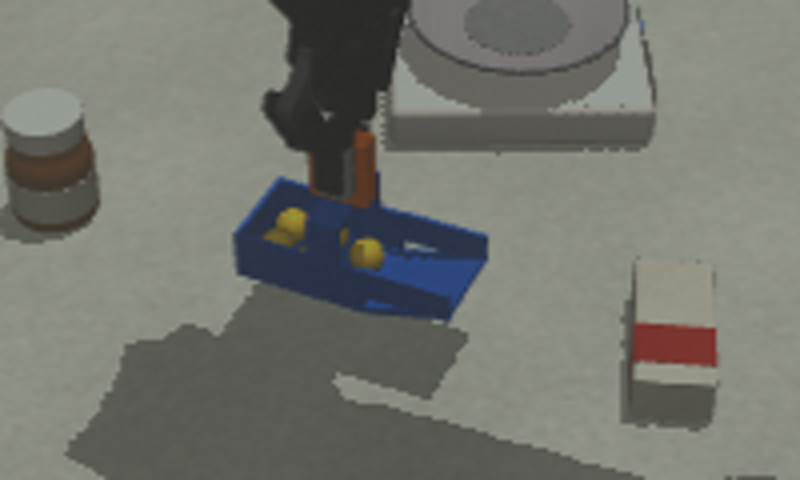

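Scoop is held level with the balls inside at px (290,220) and (367,252) of the crop. Carry gently up and over to the dish.

```bash
python3 -m crank '[{"tx":0,"ty":0,"tz":6,"wx":0,"wy":0,"wz":0,"jaw":0},{"tx":0,"ty":-2,"tz":14,"wx":0,"wy":0,"wz":0,"jaw":0},{"tx":0,"ty":-7,"tz":24,"wx":0,"wy":0,"wz":-0.01,"jaw":0},{"tx":0,"ty":-15,"tz":34,"wx":0,"wy":0,"wz":-0.02,"jaw":0},{"tx":1,"ty":-26,"tz":42,"wx":0,"wy":0,"wz":-0.03,"jaw":0},{"tx":1,"ty":-39,"tz":48,"wx":0,"wy":0,"wz":-0.04,"jaw":0},{"tx":2,"ty":-54,"tz":51,"wx":0,"wy":0,"wz":-0.05,"jaw":0},{"tx":2,"ty":-70,"tz":52,"wx":0,"wy":0,"wz":-0.06,"jaw":0}]' | head -3
python3 -m crank '[{"tx":1,"ty":-16,"tz":0,"wx":0,"wy":0,"wz":-0.015,"jaw":0},{"tx":2,"ty":-32,"tz":0,"wx":0,"wy":0,"wz":-0.03,"jaw":0},{"tx":2,"ty":-48,"tz":0,"wx":0,"wy":0,"wz":-0.045,"jaw":0},{"tx":3,"ty":-64,"tz":0,"wx":0,"wy":0,"wz":-0.06,"jaw":0},{"tx":4,"ty":-80,"tz":0,"wx":0,"wy":0,"wz":-0.075,"jaw":0},{"tx":4,"ty":-96,"tz":0,"wx":0,"wy":0,"wz":-0.09,"jaw":0},{"tx":5,"ty":-112,"tz":0,"wx":0,"wy":0,"wz":-0.105,"jaw":0},{"tx":5,"ty":-127,"tz":0,"wx":0,"wy":0,"wz":-0.12,"jaw":0}]' |head -3
python3 -m crank '[{"tx":0,"ty":-15,"tz":0,"wx":0,"wy":0,"wz":-0.01,"jaw":0},{"tx":1,"ty":-30,"tz":0,"wx":0,"wy":0,"wz":-0.02,"jaw":0},{"tx":1,"ty":-45,"tz":0,"wx":0,"wy":0,"wz":-0.03,"jaw":0},{"tx":1,"ty":-59,"tz":0,"wx":0,"wy":0,"wz":-0.037,"jaw":0},{"tx":1,"ty":-72,"tz":0,"wx":0,"wy":0,"wz":-0.037,"jaw":0},{"tx":2,"ty":-82,"tz":0,"wx":0,"wy":0,"wz":-0.037,"jaw":0},{"tx":2,"ty":-89,"tz":0,"wx":0,"wy":0,"wz":-0.037,"jaw":0},{"tx":2,"ty":-92,"tz":0,"wx":0,"wy":0,"wz":-0.037,"jaw":0}]'
```

```text
time_s: 6.23
position: [567.1, -77.8, 171.2]
tool_rot: [-3.142, 0.003, 2.825]
time_s: 6.9
position: [571.3, -205.0, 169.8]
tool_rot: [-3.142, 0.001, 2.705]
time_s: 7.57
position: [573.3, -296.0, 169.5]
tool_rot: [-3.142, 0.0, 2.669]
contact_force: [0.8, 0.1, -1.5]
finger_gap: 12.9
gripper_force: 87.9
```

```bash
python3 -m crank '[{"tx":-1,"ty":1,"tz":0,"wx":-0.01,"wy":-0.02,"wz":0,"jaw":0},{"tx":-3,"ty":2,"tz":0,"wx":-0.02,"wy":-0.04,"wz":0,"jaw":0},{"tx":-4,"ty":3,"tz":0,"wx":-0.03,"wy":-0.06,"wz":0,"jaw":0},{"tx":-6,"ty":4,"tz":0,"wx":-0.04,"wy":-0.08,"wz":0,"jaw":0},{"tx":-8,"ty":5,"tz":0,"wx":-0.05,"wy":-0.10,"wz":0,"jaw":0},{"tx":-9,"ty":6,"tz":0,"wx":-0.06,"wy":-0.12,"wz":0,"jaw":0},{"tx":-11,"ty":7,"tz":0,"wx":-0.07,"wy":-0.14,"wz":0,"jaw":0},{"tx":-12,"ty":7,"tz":0,"wx":-0.079,"wy":-0.156,"wz":0,"jaw":0}]'
python3 - <<'E'
from h import *
find("side",["lip","dish","bolus0_center"])
p=find("scene",["lip","dish","bolus0_center"])
cv2.imwrite('pics/e.png',cv2.resize(p['color'][120:260,140:320],None,fx=4,fy=4,interpolation=cv2.INTER_CUBIC))
E
```

```text
time_s: 8.23
position: [560.8, -286.7, 169.6]
tool_rot: [3.141, 0.175, 2.671]
contact_force: [-0.2, 0.0, -2.3]
finger_gap: 12.9
gripper_force: 87.9
side lip 0.98 [ 504. -256.   93.]
side lip 0.66 [280. 286.  12.]
side dish 0.77 [ 498. -256.   41.]
side bolus0_center 0.32 [549. 260.  11.]
scene lip 0.71 [280. 284.  11.]
scene lip 0.65 [ 504. -261.   89.]
scene lip 0.59 [ 587. -296.   91.]
scene dish 0.73 [ 498. -254.   46.]
scene bolus0_center 0.28 [546. 257.   3.]
```

View pics/e.png

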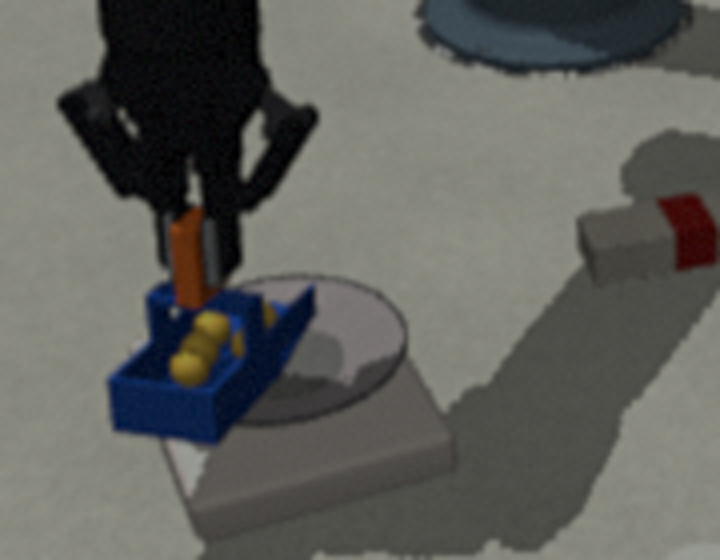

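All balls are behind the bridge or on the ramp, and the lip is over the dish. Lower 26 mm.

```bash
python3 -m crank '[{"tx":0,"ty":0,"tz":-3,"wx":0,"wy":0,"wz":0,"jaw":0},{"tx":1,"ty":0,"tz":-8,"wx":0,"wy":0,"wz":0,"jaw":0},{"tx":2,"ty":-1,"tz":-14,"wx":0,"wy":0,"wz":0,"jaw":0},{"tx":2,"ty":-1,"tz":-19,"wx":0,"wy":0,"wz":0,"jaw":0},{"tx":2,"ty":-1,"tz":-24,"wx":0,"wy":0,"wz":0,"jaw":0},{"tx":2,"ty":-1,"tz":-27,"wx":0,"wy":0,"wz":0,"jaw":0},{"tx":2,"ty":-1,"tz":-27,"wx":0,"wy":0,"wz":0,"jaw":0},{"tx":2,"ty":-1,"tz":-27,"wx":0,"wy":0,"wz":0,"jaw":0}]'
python3 -m crank '[{"tx":0,"ty":0,"tz":0,"wx":0,"wy":0,"wz":0,"jaw":0},{"tx":0,"ty":0,"tz":0,"wx":0,"wy":0,"wz":0,"jaw":0},{"tx":0,"ty":0,"tz":0,"wx":0,"wy":0,"wz":0,"jaw":0}]'
python3 - <<'E'
from h import *
find("side",["lip","dish"])
p=find("scene",["lip","dish"])
import numpy as np
u=np.array([.8916,-.4529])
for t in (10,14,18,22,26,30,36,42,48):
    r=np.radians(t); r0=np.radians(10)
    a=75*np.cos(r)-67.7*np.sin(r)-(75*np.cos(r0)-67.7*np.sin(r0)); z=75*np.sin(r)+67.7*np.cos(r)-(75*np.sin(r0)+67.7*np.cos(r0))
    print(t,np.round(a*u,1),round(z,1),np.round((r-r0)*np.array([-.453,-.892]),3))
E
```

```text
time_s: 9.3
position: [563.0, -288.7, 142.2]
tool_rot: [3.141, 0.174, 2.67]
contact_force: [0.2, 0.3, -1.7]
finger_gap: 12.6
gripper_force: 87.9
time_s: 9.55
position: [563.5, -289.0, 143.1]
tool_rot: [3.141, 0.176, 2.67]
contact_force: [0.5, -0.5, -2.3]
finger_gap: 12.6
gripper_force: 87.9
side lip 0.68 [ 506. -258.   65.]
side lip 0.68 [570. 251.   8.]
side lip 0.6 [278. 286.  14.]
side dish 0.88 [ 497. -256.   44.]
side dish 0.46 [ 588. -306.   63.]
scene lip 0.97 [283. 286.  14.]
scene lip 0.87 [ 507. -261.   63.]
scene dish 0.75 [ 498. -258.   43.]
scene dish 0.55 [ 507. -258.   63.]
10 [ 0. -0.] 0.0 [-0. -0.]
14 [-5.1  2.6] 4.1 [-0.032 -0.062]
18 [-10.4   5.3] 7.9 [-0.063 -0.125]
22 [-16.    8.1] 11.2 [-0.095 -0.187]
26 [-21.7  11. ] 14.0 [-0.127 -0.249]
30 [-27.6  14. ] 16.4 [-0.158 -0.311]
36 [-36.8  18.7] 19.2 [-0.206 -0.405]
42 [-46.1  23.4] 20.8 [-0.253 -0.498]
48 [-55.5  28.2] 21.3 [-0.3   -0.592]
```

```bash
python3 -m crank '[{"tx":-1.3,"ty":0.6,"tz":1,"wx":-0.008,"wy":-0.016,"wz":0,"jaw":0},{"tx":-2.5,"ty":1.3,"tz":2,"wx":-0.016,"wy":-0.031,"wz":0,"jaw":0},{"tx":-3.8,"ty":2,"tz":3,"wx":-0.024,"wy":-0.047,"wz":0,"jaw":0},{"tx":-5.1,"ty":2.6,"tz":4,"wx":-0.032,"wy":-0.062,"wz":0,"jaw":0},{"tx":-6.4,"ty":3.3,"tz":5,"wx":-0.04,"wy":-0.078,"wz":0,"jaw":0},{"tx":-7.7,"ty":4,"tz":6,"wx":-0.047,"wy":-0.094,"wz":0,"jaw":0},{"tx":-9,"ty":4.6,"tz":7,"wx":-0.055,"wy":-0.11,"wz":0,"jaw":0},{"tx":-10.4,"ty":5.3,"tz":7.9,"wx":-0.063,"wy":-0.125,"wz":0,"jaw":0}]' | head -2
python3 -m crank '[{"tx":-0.7,"ty":0.4,"tz":0.4,"wx":-0.004,"wy":-0.008,"wz":0,"jaw":0},{"tx":-1.4,"ty":0.7,"tz":0.8,"wx":-0.008,"wy":-0.016,"wz":0,"jaw":0},{"tx":-2.1,"ty":1,"tz":1.2,"wx":-0.012,"wy":-0.023,"wz":0,"jaw":0},{"tx":-2.8,"ty":1.4,"tz":1.6,"wx":-0.016,"wy":-0.031,"wz":0,"jaw":0},{"tx":-3.5,"ty":1.8,"tz":2,"wx":-0.02,"wy":-0.039,"wz":0,"jaw":0},{"tx":-4.2,"ty":2.1,"tz":2.5,"wx":-0.024,"wy":-0.047,"wz":0,"jaw":0},{"tx":-4.9,"ty":2.4,"tz":2.9,"wx":-0.028,"wy":-0.054,"wz":0,"jaw":0},{"tx":-5.6,"ty":2.8,"tz":3.3,"wx":-0.032,"wy":-0.062,"wz":0,"jaw":0}]'
python3 -m crank '[{"tx":-0.7,"ty":0.4,"tz":0.3,"wx":-0.004,"wy":-0.008,"wz":0,"jaw":0},{"tx":-1.4,"ty":0.7,"tz":0.7,"wx":-0.008,"wy":-0.016,"wz":0,"jaw":0},{"tx":-2.1,"ty":1.1,"tz":1,"wx":-0.012,"wy":-0.023,"wz":0,"jaw":0},{"tx":-2.8,"ty":1.4,"tz":1.4,"wx":-0.016,"wy":-0.031,"wz":0,"jaw":0},{"tx":-3.6,"ty":1.8,"tz":1.8,"wx":-0.02,"wy":-0.039,"wz":0,"jaw":0},{"tx":-4.3,"ty":2.1,"tz":2.1,"wx":-0.024,"wy":-0.047,"wz":0,"jaw":0},{"tx":-5,"ty":2.5,"tz":2.5,"wx":-0.028,"wy":-0.054,"wz":0,"jaw":0},{"tx":-5.7,"ty":2.9,"tz":2.8,"wx":-0.032,"wy":-0.062,"wz":0,"jaw":0}]'
python3 - <<'E'
from h import *
p=find("side",["lip","dish"])
q=imaging.get_image("scene")
cv2.imwrite('pics/f.png',np.hstack([cv2.resize(p['color'][80:200,300:430],None,fx=3,fy=3),cv2.resize(q['color'][140:260,160:290],None,fx=3,fy=3)]))
E
```

```text
time_s: 10.52
position: [552.6, -283.4, 150.6]
time_s: 11.18
position: [547.3, -280.7, 153.9]
tool_rot: [3.141, 0.386, 2.67]
contact_force: [-0.9, 0.0, -2.3]
finger_gap: 13.0
gripper_force: 87.9
time_s: 11.85
position: [541.6, -277.9, 156.8]
tool_rot: [3.141, 0.456, 2.67]
contact_force: [0.1, 0.4, -1.7]
finger_gap: 12.7
gripper_force: 88.0
side lip 0.84 [278. 282.  14.]
side lip 0.58 [ 509. -260.   65.]
side dish 0.89 [ 497. -258.   46.]
```

View pics/f.png

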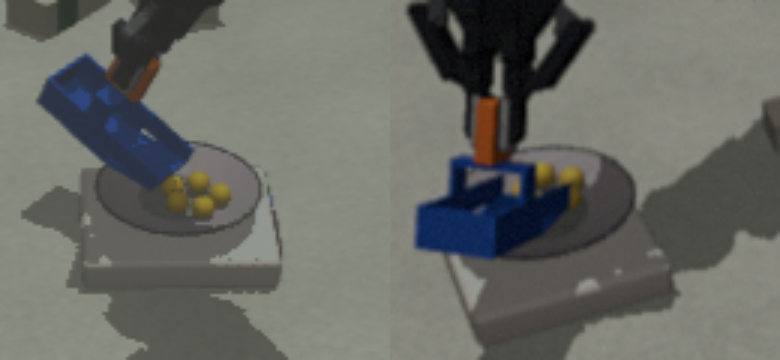

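Five balls show in the dish, one at the lip's edge (172,183). I'll tip on to about 42° to be sure, then look.

```bash
python3 -m crank '[{"tx":-3,"ty":1.5,"tz":1.2,"wx":-0.016,"wy":-0.031,"wz":0,"jaw":0},{"tx":-6,"ty":3,"tz":2.4,"wx":-0.032,"wy":-0.062,"wz":0,"jaw":0},{"tx":-9,"ty":4.6,"tz":3.6,"wx":-0.047,"wy":-0.094,"wz":0,"jaw":0},{"tx":-12,"ty":6.1,"tz":4.6,"wx":-0.063,"wy":-0.125,"wz":0,"jaw":0},{"tx":-15.1,"ty":7.7,"tz":5.5,"wx":-0.079,"wy":-0.156,"wz":0,"jaw":0},{"tx":-18.2,"ty":9.2,"tz":6.2,"wx":-0.095,"wy":-0.187,"wz":0,"jaw":0},{"tx":-21.3,"ty":10.8,"tz":6.8,"wx":-0.11,"wy":-0.218,"wz":0,"jaw":0},{"tx":-24.4,"ty":12.4,"tz":7,"wx":-0.126,"wy":-0.249,"wz":0,"jaw":0}]'
python3 -m crank '[{"tx":0,"ty":0,"tz":0,"wx":0,"wy":0,"wz":0,"jaw":0},{"tx":0,"ty":0,"tz":0,"wx":0,"wy":0,"wz":0,"jaw":0},{"tx":0,"ty":0,"tz":0,"wx":0,"wy":0,"wz":0,"jaw":0},{"tx":0,"ty":0,"tz":0,"wx":0,"wy":0,"wz":0,"jaw":0}]'
python3 - <<'E'
from h import *
p=imaging.get_image("side")
q=imaging.get_image("scene")
cv2.imwrite('pics/g.png',np.hstack([cv2.resize(p['color'][80:200,300:430],None,fx=3,fy=3),cv2.resize(q['color'][140:260,160:290],None,fx=3,fy=3)]))
E
```

```text
time_s: 12.72
position: [517.0, -265.3, 163.8]
tool_rot: [3.14, 0.735, 2.669]
contact_force: [-0.1, -0.5, -0.9]
finger_gap: 13.1
gripper_force: 88.1
time_s: 13.05
position: [517.8, -265.8, 164.1]
tool_rot: [3.14, 0.733, 2.669]
contact_force: [0.7, 0.2, -2.4]
finger_gap: 12.9
gripper_force: 88.0
```

View pics/g.png

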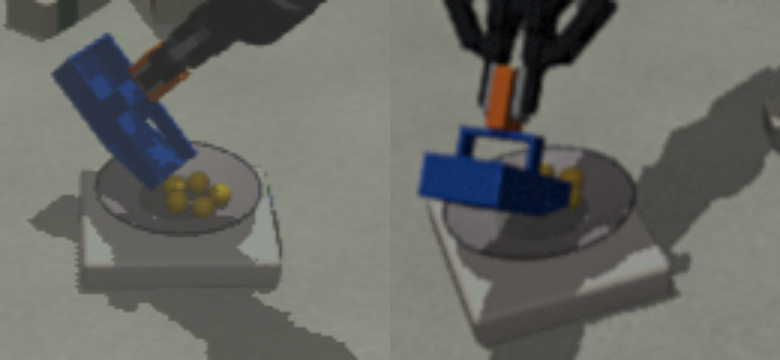

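All five lie in the dish (px 160–230,175–215) and the scoop is empty. Lift straight up, level out, travel to the case.

```bash
python3 -m crank '[{"tx":1,"ty":0,"tz":8,"wx":0,"wy":0,"wz":0,"jaw":0},{"tx":2,"ty":-1,"tz":20,"wx":0,"wy":0,"wz":0,"jaw":0},{"tx":2,"ty":-1,"tz":40,"wx":0,"wy":0,"wz":0,"jaw":0},{"tx":2,"ty":-1,"tz":65,"wx":0,"wy":0,"wz":0,"jaw":0},{"tx":2,"ty":-1,"tz":90,"wx":0,"wy":0,"wz":0,"jaw":0},{"tx":2,"ty":-1,"tz":100,"wx":0,"wy":0,"wz":0,"jaw":0}]' | head -2
python3 -m crank '[{"tx":5,"ty":30,"tz":0,"wx":0.04,"wy":0.079,"wz":0,"jaw":0},{"tx":10,"ty":60,"tz":0,"wx":0.083,"wy":0.163,"wz":0,"jaw":0},{"tx":15,"ty":90,"tz":0,"wx":0.125,"wy":0.245,"wz":0,"jaw":0},{"tx":20,"ty":120,"tz":0,"wx":0.166,"wy":0.327,"wz":0,"jaw":0},{"tx":25,"ty":150,"tz":0,"wx":0.208,"wy":0.409,"wz":0,"jaw":0},{"tx":30,"ty":180,"tz":0,"wx":0.25,"wy":0.49,"wz":0,"jaw":0},{"tx":30,"ty":210,"tz":0,"wx":0.291,"wy":0.572,"wz":0,"jaw":0},{"tx":35,"ty":240,"tz":0,"wx":0.332,"wy":0.654,"wz":0,"jaw":0}]' | head -3
python3 -m crank '[{"tx":0,"ty":30,"tz":0,"wx":0,"wy":0,"wz":0.03,"jaw":0},{"tx":0,"ty":65,"tz":0,"wx":0,"wy":0,"wz":0.06,"jaw":0},{"tx":0,"ty":105,"tz":0,"wx":0,"wy":0,"wz":0.09,"jaw":0},{"tx":0,"ty":145,"tz":-10,"wx":0,"wy":0,"wz":0.12,"jaw":0},{"tx":0,"ty":185,"tz":-20,"wx":0,"wy":0,"wz":0.15,"jaw":0},{"tx":0,"ty":220,"tz":-40,"wx":0,"wy":0,"wz":0.187,"jaw":0},{"tx":0,"ty":250,"tz":-60,"wx":0,"wy":0,"wz":0.187,"jaw":0},{"tx":0,"ty":270,"tz":-75,"wx":0,"wy":0,"wz":0.187,"jaw":0}]'
```

```text
time_s: 13.65
position: [521.0, -267.6, 268.7]
time_s: 14.32
position: [554.7, -24.8, 264.7]
tool_rot: [3.141, -0.002, 2.67]
time_s: 14.98
position: [553.9, 247.0, 187.1]
tool_rot: [3.141, -0.001, 2.86]
contact_force: [0.7, -0.2, -2.1]
finger_gap: 13.4
gripper_force: 88.4
```

```bash
python3 -m crank '[{"tx":1,"ty":4,"tz":-12,"wx":0,"wy":0,"wz":0,"jaw":0},{"tx":2.5,"ty":9,"tz":-28,"wx":0,"wy":0,"wz":0,"jaw":0},{"tx":2.5,"ty":10,"tz":-40,"wx":0,"wy":0,"wz":0,"jaw":0},{"tx":2.5,"ty":10,"tz":-46,"wx":0,"wy":0,"wz":0,"jaw":0},{"tx":2.5,"ty":10,"tz":-46,"wx":0,"wy":0,"wz":0,"jaw":0},{"tx":2.5,"ty":10,"tz":-46,"wx":0,"wy":0,"wz":0,"jaw":0}]'
python3 - <<'E'
from h import *
p=find("side",["lip","foot","scoop","scoop_grip"])
q=find("scene",["lip","foot","scoop","scoop_grip"])
w=imaging.get_image("wrist")
print([(k,w[k]) for k in w if k!='color'])
cv2.imwrite('pics/w.png',w['color'])
cv2.imwrite('pics/h.png',np.hstack([cv2.resize(p['color'][225:365,225:365],(400,400)),cv2.resize(w['color'],(400,250))[:, :] if 0 else cv2.resize(w['color'][0:400,120:520],(400,400))]))
E
```

```text
time_s: 15.48
position: [556.8, 253.5, 142.7]
tool_rot: [-3.142, -0.0, 2.857]
contact_force: [-1.2, 0.0, -0.7]
finger_gap: 13.4
gripper_force: 88.6
side lip 0.91 [485. 279.  79.]
side lip 0.8 [279. 285.  14.]
side foot 0.91 [573. 246.  60.]
side foot 0.73 [320. 206.   2.]
side scoop 0.66 [306. 228.  -3.]
side scoop 0.63 [544. 256.  63.]
side scoop 0.16 [ 503. -258.   58.]
side scoop_grip 0.67 [555. 251. 140.]
side scoop_grip 0.6 [316. 216.  70.]
side scoop_grip 0.2 [571. 254.   7.]
scene lip 0.85 [484. 273.  78.]
scene lip 0.78 [283. 286.  16.]
scene foot 0.91 [323. 205.  -0.]
scene foot 0.66 [573. 248.  62.]
scene scoop 0.58 [309. 230.   7.]
scene scoop_grip 0.77 [312. 218.  74.]
scene scoop_grip 0.74 [558. 254. 139.]
[('vertical_fov', 58.32960108191403), ('cx', 318.0730180237215), ('cy', 198.25275011921363), ('eye', array([484.80706672, 274.10148054, 268.53018665])), ('orientation', array([-2.97080364e-01,  1.17120520e-04,  1.28593434e+00])), ('shot', 15)]
```

View pics/h.png

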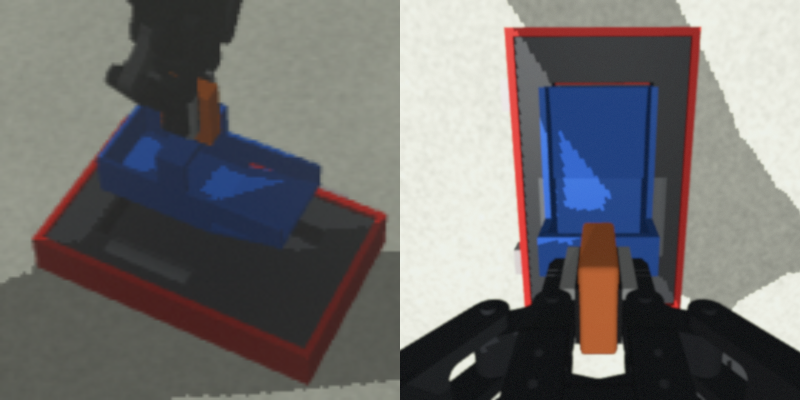

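```bash
python3 - <<'E'
from h import *
w=dict(color=cv2.imread('pics/w.png'),vertical_fov=58.3296,cx=318.07,cy=198.25,eye=[484.807,274.101,268.53],orientation=[-.29708,.000117,1.285934])
im=w['color'].astype(int)
red=(im[...,2]>60)&(im[...,2]>2*im[...,1])&(im[...,2]>2*im[...,0])
blue=(im[...,0]>60)&(im[...,0]>1.6*im[...,2])&(im[...,0]>1.3*im[...,1])
v=np.array([np.cos(-.283),np.sin(-.283)]);n=np.array([-v[1],v[0]]);c=np.array([546.8,259.7])
def side(m,z,rows,name):
    out=[]
    for r in rows:
        x=np.nonzero(m[r])[0]
        a=onplane(w,[[x[0],r],[x[-1]+1,r]],z)[:,:2]-c
        out.append(np.r_[r,a@n,(a@v)[0]])
    print(name);print(np.round(out,1))
side(red,30,range(60,260,40),'case rim n-coords (should be +-63)')
side(blue,92.5,range(95,230,30),'scoop (want centred same)')
r=np.nonzero(red[:,300])[0];print('rim -x end',(onplane(w,[[300,r[0]]],30)[0,:2]-c)@v)
b=np.nonzero(blue[:,320])[0];print('lip edge (floor z~75)',(onplane(w,[[320,b[0]]],76)[0,:2]-c)@v)
E
```

```text
case rim n-coords (should be +-63)
[[ 60.  -60.2  58.7 -80.6]
 [100.  -60.1  58.7 -56.6]
 [140.  -60.   58.7 -31. ]
 [180.  -59.9  58.7  -3.7]
 [220.  -59.8  58.7  25.5]]
scoop (want centred same)
[[ 95.  -31.4  25.3 -60.7]
 [125.  -31.6  25.  -46.7]
 [155.  -31.8  25.1 -32.1]
 [185.  -31.6  24.8 -16.7]
 [215.  -31.3  25.   -0.6]]
rim -x end -98.74591605093774
lip edge (floor z~75) -64.79037567145883
```

```bash
python3 -m crank '[{"tx":0.8,"ty":2.8,"tz":-8,"wx":0,"wy":0,"wz":0,"jaw":0},{"tx":0.8,"ty":2.8,"tz":-16,"wx":0,"wy":0,"wz":0,"jaw":0},{"tx":0.8,"ty":2.8,"tz":-22,"wx":0,"wy":0,"wz":0,"jaw":0},{"tx":0.8,"ty":2.8,"tz":-28,"wx":0,"wy":0,"wz":0,"jaw":0},{"tx":0.8,"ty":2.8,"tz":-32,"wx":0,"wy":0,"wz":0,"jaw":0},{"tx":0.8,"ty":2.8,"tz":-34,"wx":0,"wy":0,"wz":0,"jaw":0},{"tx":0.8,"ty":2.8,"tz":-34,"wx":0,"wy":0,"wz":0,"jaw":0}]'
python3 - <<'E'
from h import *
w=imaging.get_image("wrist"); o=ctrl.get_obs(); print(o['position'],o['contact_force'])
im=w['color'].astype(int)
red=(im[...,2]>60)&(im[...,2]>2*im[...,1])&(im[...,2]>2*im[...,0])
blue=(im[...,0]>60)&(im[...,0]>1.6*im[...,2])&(im[...,0]>1.3*im[...,1])
v=np.array([np.cos(-.283),np.sin(-.283)]);n=np.array([-v[1],v[0]]);c=np.array([546.8,259.7])
def side(m,z,rows):
    for r in rows:
        x=np.nonzero(m[r])[0]
        if len(x): a=onplane(w,[[x[0],r],[x[-1]+1,r]],z)[:,:2]-c; print(r,np.round(a@n,1),round((a@n).mean(),1))
side(red,30,range(60,230,40)); side(blue,o['position'][2]-50,range(95,230,30))
r=np.nonzero(red[:,300])[0];print('rim -x end',(onplane(w,[[300,r[0]]],30)[0,:2]-c)@v)
b=np.nonzero(blue[:,320])[0];print('lip',(onplane(w,[[320,b[0]]],o['position'][2]-66)[0,:2]-c)@v)
E
```

```text
time_s: 16.62
position: [556.9, 256.2, 107.7]
tool_rot: [-3.141, -0.001, 2.857]
contact_force: [0.2, -0.6, -1.6]
finger_gap: 12.8
gripper_force: 88.6
[557.29067054 256.2918435  108.3145346 ] [ 0.80604016  0.07243629 -1.38403352]
60 [-60.  59.] -0.5
100 [-60.3  58.6] -0.8
140 [-60.   58.8] -0.6
180 [-59.6  59. ] -0.3
220 [-59.9  58.6] -0.6
95 [-28.8  27.6] -0.6
125 [-29.   27.3] -0.8
155 [-29.2  27.5] -0.8
185 [-29.4  27.7] -0.9
215 [-29.1  27.4] -0.9
rim -x end -98.98024638495859
lip -64.96875959107132
```

Centred and aligned. Lower slowly, watching force.

```bash
python3 -m crank '[{"tx":0,"ty":0,"tz":-1,"wx":0,"wy":0,"wz":0,"jaw":0},{"tx":0,"ty":0,"tz":-2,"wx":0,"wy":0,"wz":0,"jaw":0},{"tx":0,"ty":0,"tz":-3,"wx":0,"wy":0,"wz":0,"jaw":0},{"tx":0,"ty":0,"tz":-4,"wx":0,"wy":0,"wz":0,"jaw":0},{"tx":0,"ty":0,"tz":-5,"wx":0,"wy":0,"wz":0,"jaw":0},{"tx":0,"ty":0,"tz":-6,"wx":0,"wy":0,"wz":0,"jaw":0},{"tx":0,"ty":0,"tz":-6,"wx":0,"wy":0,"wz":0,"jaw":0}]'|sed -n 2,4p
python3 -m crank '[{"tx":0,"ty":0,"tz":-1,"wx":0,"wy":0,"wz":0,"jaw":0},{"tx":0,"ty":0,"tz":-2,"wx":0,"wy":0,"wz":0,"jaw":0},{"tx":0,"ty":0,"tz":-3,"wx":0,"wy":0,"wz":0,"jaw":0},{"tx":0,"ty":0,"tz":-3,"wx":0,"wy":0,"wz":0,"jaw":0}]'|sed -n 2,4p
```

```text
position: [557.3, 256.3, 102.3]
tool_rot: [-3.141, -0.0, 2.857]
contact_force: [-0.6, -0.4, -1.8]
position: [557.8, 256.4, 100.2]
tool_rot: [3.141, 0.001, 2.857]
contact_force: [-1.3, 0.0, 2.3]
```

Contact with the cheeks as predicted. Continue in small steps.

```bash
for i in 1 2; do python3 -m crank '[{"tx":0,"ty":0,"tz":-1,"wx":0,"wy":0,"wz":0,"jaw":0},{"tx":0,"ty":0,"tz":-2,"wx":0,"wy":0,"wz":0,"jaw":0},{"tx":0,"ty":0,"tz":-2,"wx":0,"wy":0,"wz":0,"jaw":0}]'|sed -n 2,4p; done
```

```text
position: [558.1, 256.4, 98.7]
tool_rot: [3.141, 0.002, 2.857]
contact_force: [-2.0, -1.3, 6.0]
position: [558.3, 256.4, 97.1]
tool_rot: [3.141, 0.002, 2.857]
contact_force: [-1.2, -2.0, 7.5]
```

```bash
python3 -m crank '[{"tx":0,"ty":0,"tz":-1,"wx":0,"wy":0,"wz":0,"jaw":0},{"tx":0,"ty":0,"tz":-2,"wx":0,"wy":0,"wz":0,"jaw":0},{"tx":0,"ty":0,"tz":-3,"wx":0,"wy":0,"wz":0,"jaw":0},{"tx":0,"ty":0,"tz":-3,"wx":0,"wy":0,"wz":0,"jaw":0}]'|sed -n 2,4p; python3 -m crank '[{"tx":0,"ty":0,"tz":-1,"wx":0,"wy":0,"wz":0,"jaw":0},{"tx":0,"ty":0,"tz":-2,"wx":0,"wy":0,"wz":0,"jaw":0},{"tx":0,"ty":0,"tz":-2,"wx":0,"wy":0,"wz":0,"jaw":0}]'|sed -n 2,4p
```

```text
position: [558.5, 256.4, 94.1]
tool_rot: [3.141, 0.003, 2.857]
contact_force: [-1.5, -0.6, 6.8]
position: [558.5, 256.3, 91.8]
tool_rot: [3.141, 0.003, 2.857]
contact_force: [-0.5, -1.1, 4.8]
```

```bash
for i in 1 2 ; do python3 -m crank '[{"tx":0,"ty":0,"tz":-0.7,"wx":0,"wy":0,"wz":0,"jaw":0},{"tx":0,"ty":0,"tz":-1.5,"wx":0,"wy":0,"wz":0,"jaw":0},{"tx":0,"ty":0,"tz":-1.5,"wx":0,"wy":0,"wz":0,"jaw":0}]'|sed -n 2,4p;done
```

```text
position: [558.6, 256.3, 90.6]
tool_rot: [3.141, 0.003, 2.857]
contact_force: [-1.2, -2.3, 7.0]
position: [558.7, 256.3, 89.7]
tool_rot: [3.141, 0.003, 2.857]
contact_force: [-2.1, -2.6, 10.6]
```

```bash
python3 -m crank '[{"tx":0,"ty":0,"tz":-0.7,"wx":0,"wy":0,"wz":0,"jaw":0},{"tx":0,"ty":0,"tz":-1.5,"wx":0,"wy":0,"wz":0,"jaw":0},{"tx":0,"ty":0,"tz":-1.5,"wx":0,"wy":0,"wz":0,"jaw":0}]'|sed -n 2,4p
python3 - <<'E'
from h import *
p=find("side",["foot","lip","scoop"]);q=find("scene",["foot","lip","scoop"])
cv2.imwrite('pics/i.png',np.hstack([cv2.resize(p['color'][225:365,225:365],(400,400)),cv2.resize(q['color'][140:240,375:475],(400,400))]))
E
```

```text
position: [558.7, 256.3, 88.7]
tool_rot: [3.14, 0.003, 2.857]
contact_force: [-2.8, -1.7, 12.1]
side foot 0.69 [ 504. -257.   58.]
side foot 0.67 [320. 208.   3.]
side foot 0.57 [572. 252.   5.]
side lip 0.89 [488. 280.  23.]
side lip 0.83 [278. 285.  12.]
side lip 0.46 [ 502. -258.   56.]
side scoop 0.94 [307. 229.  -3.]
side scoop 0.68 [549. 259.  14.]
scene foot 0.94 [321. 204.   3.]
scene foot 0.91 [575. 250.   8.]
scene lip 0.62 [484. 277.  21.]
scene lip 0.58 [284. 286.  12.]
scene scoop 0.76 [551. 260.   4.]
scene scoop 0.65 [312. 224.   4.]
```

View pics/i.png

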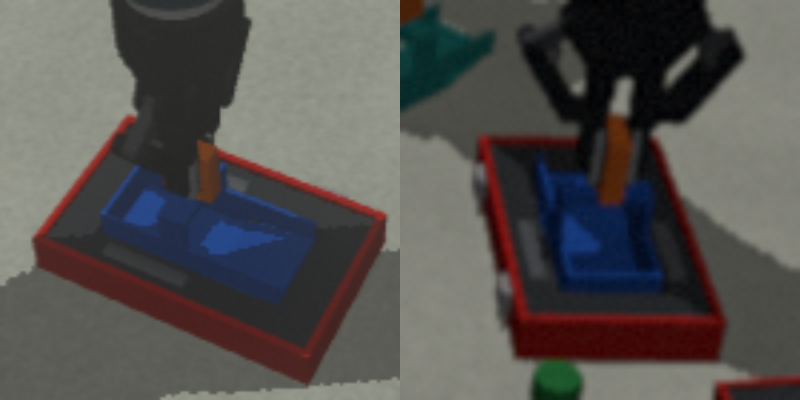

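Fully seated and level in the cutout (TCP height gives foot about 8–10 mm). Release and retreat.

```bash
python3 -m crank '[{"tx":0,"ty":0,"tz":0.7,"wx":0,"wy":0,"wz":0,"jaw":0},{"tx":0,"ty":0,"tz":1.5,"wx":0,"wy":0,"wz":0,"jaw":0},{"tx":0,"ty":0,"tz":1.5,"wx":0,"wy":0,"wz":0,"jaw":0.2},{"tx":0,"ty":0,"tz":1.5,"wx":0,"wy":0,"wz":0,"jaw":0.3},{"tx":0,"ty":0,"tz":1.5,"wx":0,"wy":0,"wz":0,"jaw":0.45},{"tx":0,"ty":0,"tz":1.5,"wx":0,"wy":0,"wz":0,"jaw":0.6},{"tx":0,"ty":0,"tz":1.5,"wx":0,"wy":0,"wz":0,"jaw":0.6},{"tx":0,"ty":0,"tz":1.5,"wx":0,"wy":0,"wz":0,"jaw":0.6}]' 20
python3 -m crank '[{"tx":0,"ty":0,"tz":5,"wx":0,"wy":0,"wz":0,"jaw":0.6},{"tx":0,"ty":0,"tz":15,"wx":0,"wy":0,"wz":0,"jaw":0.6},{"tx":0,"ty":0,"tz":30,"wx":0,"wy":0,"wz":0,"jaw":0.6},{"tx":0,"ty":0,"tz":55,"wx":0,"wy":0,"wz":0,"jaw":0.6},{"tx":0,"ty":0,"tz":85,"wx":0,"wy":0,"wz":0,"jaw":0.6},{"tx":0,"ty":0,"tz":120,"wx":0,"wy":0,"wz":0,"jaw":0.6},{"tx":0,"ty":0,"tz":150,"wx":0,"wy":0,"wz":0,"jaw":0.6},{"tx":0,"ty":0,"tz":150,"wx":0,"wy":0,"wz":0,"jaw":0.6}]'
python3 - <<'E'
from h import *
p=find("side",["foot","lip","nest"]);q=find("scene",["foot","lip"])
w=imaging.get_image("wrist")
cv2.imwrite('pics/j.png',np.hstack([np.vstack([cv2.resize(p['color'][225:365,225:365],(300,300)),cv2.resize(p['color'][90:190,310:410],(300,300))]),cv2.resize(w['color'],(480,300)).repeat(2,0)[:600]]))
E
```

```text
time_s: 20.48
position: [557.2, 256.4, 87.3]
tool_rot: [-3.141, -0.0, 2.857]
contact_force: [-0.1, -0.5, 0.7]
finger_gap: 51.3
gripper_force: 0.0
time_s: 21.15
position: [560.7, 257.5, 246.2]
tool_rot: [3.134, 0.011, 2.857]
contact_force: [0.0, 0.4, 0.7]
finger_gap: 51.1
gripper_force: 0.0
side foot 0.88 [574. 248.   6.]
side foot 0.62 [320. 210.   0.]
side lip 0.98 [486. 280.  22.]
side lip 0.68 [279. 283.  14.]
side nest 0.58 [784. 289.   9.]
scene foot 0.94 [323. 205.   2.]
scene foot 0.62 [575. 252.   7.]
scene foot 0.4 [ 497. -235.   54.]
scene lip 0.87 [483. 276.  21.]
scene lip 0.55 [283. 287.  13.]
```

View pics/j.png

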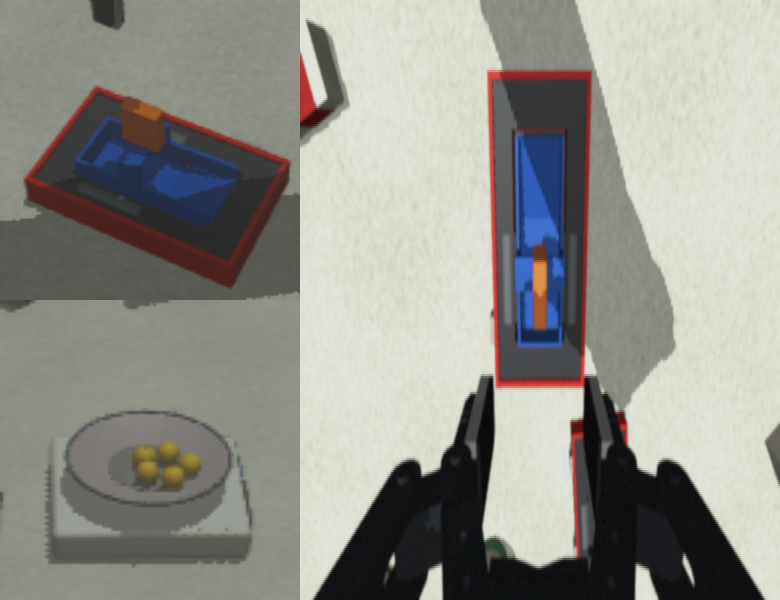

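The scoop sits level in the cutout, cheeks spread on both sides, and all five balls are in the dish (crop px 145–195, 445–480). Handing in.

```bash
python3 -c "
from station import ctrl
print(ctrl.hand_in())"
```

```text
the job is handed in; nothing more can be done
None
```

The job is handed in, with no verdict returned: the last pictures show all five boluses in the dish and the empty scoop seated level in the red case's cutout, gripper clear; nothing came near the carton, bottle or jar, though I did not re-measure them.

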